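Clamp the chip and probe its contact pad

ROBOT

A 6-joint arm with a two-finger parallel gripper is mounted at the origin on a cart in front of the work surface, level with it; the furniture and walls round the work are solid. World frame = base frame: x ahead of the robot, y to its left, z up, the work surface at z = 0. Lengths are in m, angles in rad, forces in N, time in s.
With the tool pointing down it reaches from about 0.35 to 0.975 m from the base axis. Payload 4.9 kg.
Tool frame: the origin (TCP) lies at the very end of the fingers, on their centre line; the grasp point (between the pads) lies 19 mm behind it; z points along the fingers, y is the direction in which the jaws open and shut (so a half turn about z gives the same grasp; the last joint's range is limited). The gripper opens to 85 mm and grips with 20 to 120 N. Pads are 22 mm wide; open, the fingers measure 114 mm over their backs; the gripper's body (76 mm by 85 mm) begins 54 mm behind the grasp point. The pads swing forward as they close: fully open they stand 13 mm farther back than shut.
Start: joints at [1.117, 0.053, 1.613, -0, 1.476, -0.119], TCP at [0.205, 0.59, 0.231] pointing down, gripper open.
Joint ranges: [-3.01, 3.01], [-1.01, 2.22], [0.06, 2.58], [-1.02, 4.17], [0.09, 2.62], [-3.14, 3.14]. Speed limits (rad/s): [2.57, 2.57, 3.14, 3.14, 3.14, 3.14].

INTERFACE

Orientations are given as a unit quaternion [w, x, y, z].
In Python, from plant import state, grab_frame, camera_model, job_done, search_frame, masks_of, place_of gives the robot as it stands.
- The arm moves only by the tool drive_tool, never from a script. Its argument "series" is a list of rows, each a list of 2 entries, a list of its own where there are three numbers: the shift along the world's x, y, z in m, then the turn, a rotation vector about the world's x, y, z in degrees. A call has 1 to 8 rows; each row is the pose to reach, as a shift and turn from the pose commanded when the call began; what a row does not reach only later rows make up. A row lasts 1/10 s, in which the tool goes at most 50 mm and 8.59 degrees, less where a joint would pass 70% of its speed; a pose out of reach is approached as far as the arm can. A call with a gripper value outside its range is refused whole. "fingers" is the closure, from -1 (fully open) to 1 (shut), so that 0 is half open, set as the call begins (left out, the last holds). The fingers move at their own pace and stop on an object; the grip force is fixed at half the most. Time passes only in rows, so rows that repeat a pose let the fingers close. It gives the time, the measured TCP pose, the force and the opening at its end, in the units of the state.
- state(): the state, without advancing time (a new reading comes with each control period).
- grab_frame(name): name is "side" or "top"; returns the picture (400x640x3 uint8, red, green, blue); there is no depth.
- camera_model(name): a dict with "fovy" (degrees; the focal length in pixels is half the picture's height over the tangent of half this angle, whatever the lens; pixels are square), "cx", "cy" (the principal point, pixels), "rvec" (rotation vector, rad) and "tvec" (3), from world to camera coordinates, as OpenCV has them. Camera axes: x right, y down, z forward; pixel columns grow to the right and rows downward; lengths in m; the calibration is good to about 2 mm. A picture is of the moment at which its call begins. camera_model takes no time and is no camera call.
- job_done(): hands the job in, once; it reports no verdict.
Trained networks look in the newest picture that a camera, given by its name, has taken for a name from the list of things; names that differ only in an ending like _2 or _b are one class to them, and where a whole thing is asked for, a point or a joint stands for the part that bears it (a point fixed in the world has none). Each returns a list of dicts, best first, with "confidence" (0 to 1); they miss things now and then, are a little off and sometimes report something else, mostly with a low value. They report only what shows in the picture. A call takes as long as a camera call. They do not tell look-alikes from the thing itself.
- search_frame(camera, name): "location" ([x, y, z] in m, in world coordinates, good to about 4 mm: the middle of the surface that is visible of it).
- masks_of(camera, name): "pixels" (400x640 bool, what is visible of it).
- place_of(camera, name): "location" ([x, y, z] in m, in world coordinates, good to about 4 mm: a listed point, or the origin of a listed thing).
The state is a dict: "time": time; "joint_pos": joint angles; "joint_vel": joint speeds; "joint_efforts": joint torques, N m; "tool_pos": TCP position; "tool_rot": TCP orientation; "contact_force": force on the tool from outside, world axes, zero at the start; "ft_torque": the same for the moment, N m; "gripper_width": opening from 0.0 (shut) to 1.0 (fully open).
Only numpy, scipy, OpenCV 4.12 (cv2) and the standard library are available. Lean on these libraries where they do the work, as an engineer would, in place of code of your own. Each camera call takes 0.05 s, during which the arm holds its last target.

TASK

Swing the open clamp lever on the test block fully shut over the chip; only then lift the spring-tipped probe out of its holder and, holding it upright, set its tip on the round brass pad of the block (the one with the ring round it) and press gently until the sprung tip is about half pushed in. Finish while still holding the probe there like that; do not let go. Leave the bottles, the timer and the slide box alone.

Things in the scene. Friction and masses are not known exactly. Their poses are not given: they have to be found in the camera images.
- block: Test block, fixed to the bench: aluminium, 140 (x) x 150 (y) mm, top face 28 mm above the bench. Origin: centre of its underside; z up. On its +y half a black chip socket (centre x 0, y +35 mm) with a hinged clamp lever; on its -y half two brass pads: the round one (x -30, y -45 mm) and a square one 16 mm wide (x +35, y -45), not used. May stand left or right of the holder, yaw up to 0.45.
- clamp (a joint): Clamp lever's angle, rad: 0 = fully shut (level over the chip, at its stop), 1.6 = open (upright); starts at 1.1 to 1.4. Turns about the block's y axis through point clamp_hinge; shut, it points from the hinge to the block's -x. Two steel arms 47 mm apart, joined at the free end by a round grip bar. A stiff hinge (0.05 N m, 0.6 N at the grip bar) keeps it where it is left.
- clamp_hinge (a point): Centre of the clamp lever's hinge axis, fixed on the block, 47 mm above the bench, at block x +42, y +35 mm. Axes as the block's.
- clamp_grip (a point): Centre of the lever's round grip bar (11 mm diameter, 60 mm long along the block's y), 90 mm from the hinge axis; moves with the lever. Shut, its centre is 47 mm above the bench, 19 mm above the block's top face.
- pad: Round brass contact pad on the block, 17 mm diameter, standing 2 mm above the block's top face, with a thin dark ring of 25 mm diameter marked round it. Origin at its underside centre, z up.
- pad_top (a point): Centre of the round pad's top face, 30 mm above the bench: the spot to touch.
- holder: Probe holder, a grey block 64 x 64 x 46 mm fixed to the bench, with a 14 mm hole straight down through its middle in which the probe stands. Origin: centre of its underside.
- probe: Spring-tipped probe, 128 mm long, 0.1 kg, upright in the holder, tip down. Origin: point of the tip when fully out (6 mm above the bench at first); z up to the handle end. Tip (5 mm dia.) 0-14 mm, sleeve (10 dia.) 14-40, collar (26 dia., rests on the holder) 40-45, black square handle 18 x 18 mm, faces along x and y, 45-121, end button to 128. Lift 45 mm to clear the holder.
- probe_grip (a point): Middle of the probe's handle, 90 mm above the probe's origin: a good place to grip across two flat faces.
- probe_foot (a point): Underside of the probe's collar, 40 mm above the probe's origin.
- plunger (a joint): How far the probe's sprung tip is pushed in, m: 0 = fully out, 0.010 = fully in. The spring needs 1 N to begin, 3 N at half (5 mm), 5 N when fully in; beyond that the probe is rigid.
- probe_point (a point): The point of the probe's sprung tip; moves with the tip.
- reagent_blue: Bystander, not to be disturbed: a round white bottle with a screw cap, 48 mm across, 95 mm high. Origin: centre of its underside.
- dropper_a: Bystander, not to be disturbed: a small brown dropper bottle, 33 mm across, 72 mm high. Origin: centre of its underside.
- timer: Bystander, not to be disturbed: a flat white lab timer, 64 x 68 x 18 mm. Origin: centre of its underside.
- slide_box: Bystander, not to be disturbed: a flat box of glass slides, 58 x 80 x 24 mm. Origin: centre of its underside.
Things that resemble listed ones, but are neither listed nor needed, are in the scene too. There is more than one size of the probe; the job needs the smaller. There is more than one size of the block; the one meant has the size given above.

How it is judged:
On the way, in this order (a step that is already met when the one before it is completed fails the run):
1. the clamp lever is fully shut (value of joint clamp below 0.1 rad), for 0.2 s.
2. the probe is lifted clear of its holder, held by the fingers (height (world z) of probe above 0.047 m and contact force between the fingers and probe above 1 N), for 0.1 s.
At the end, for the whole second after the job is handed in: The probe is held by the fingers, within 8 degrees of upright, off the holder and still; its tip touches the round pad within 8 mm of the pad's centre with 0.5 to 10 N, pushed in by 2 to 8 mm of its 10 mm; the clamp lever is shut (below 0.1 rad) (contact force between probe and pad between 0.5 and 10 N and horizontal distance between probe_point and pad_top below 0.008 m and value of joint plunger between 0.002 and 0.008 m and angle between probe's own z axis and vertical below 0.14 rad and contact force between the fingers and probe above 1 N and contact force between probe and holder below 0.1 N and value of joint clamp below 0.1 rad and linear speed of probe below 0.02 m/s); the arm keeps its last pose, push and grip.
It fails at once if the probe is pressed hard on the pad (over 20 N) (contact force between probe and pad above 20 N).
It fails at once if a bottle, the timer or the slide box is moved (over 25 mm) (distance of any of reagent_blue, dropper_a, timer, slide_box from where it was at the start of the episode above 0.025 m).
It also fails if it takes over 54 s, if anything falls off the work surface, if the arm or the gripper's body presses on something with over 40 N, if the wrist force passes 120 N, or if a joint passes its speed limit or range.

## Working session

There is one attempt and no reset: what is moved stays moved. The work goes in short steps, Python scripts to look and compute and a tool call to move; the robot and the scene stay as the last step left them, time stands still between calls to the robot, and variables do not carry over. Pictures are saved under pics/ and viewed, and the job is handed in when it is done.

Besides the shell and the picture viewer there is one more tool, called after "Call:" by a JSON object that holds its "api" and its "payload", one argument or row to a line. drive_tool: Moves the arm, as the interface text tells. Its arguments: {"type":"object","properties":{"series":{"type":"array","items":{"type":"array"}},"fingers":{"type":"number"}},"required":["series"]}

```bash
ls; mkdir -p pics; python3 - <<'E'
from plant import *
import cv2
print(state())
for c in ("side","top"):
    f=grab_frame(c); cv2.imwrite(f"pics/{c}0.png",f[:,:,::-1]); print(c,camera_model(c))
E
```

```text
pics
{'time': 0.0, 'joint_pos': array([ 1.11706070e+00,  5.33587549e-02,  1.61431170e+00, -2.85318373e-05,
        1.47599709e+00, -1.18999337e-01]), 'joint_vel': array([-8.38422034e-04, -1.21265265e-03,  6.34106542e-05, -1.47066592e-03,
        2.67249569e-04,  9.14927972e-04]), 'joint_efforts': array([-2.90627404e-04, -3.93690956e+01, -3.70175529e+01, -1.74523120e-04,
        7.05780520e-03, -1.93313508e-05]), 'tool_pos': array([0.20505336, 0.58973722, 0.23005127]), 'tool_rot': array([-2.79425177e-04,  1.66586412e-01,  9.86026313e-01, -9.99210155e-04]), 'contact_force': array([ 0.35112905, -0.23236173, -0.37064827]), 'ft_torque': array([-0.02100394, -0.04691164,  0.02038783]), 'gripper_width': 0.9962729918178492}
side {'fovy': 51.85307672519039, 'cx': 314.8671483083788, 'cy': 199.26032822091219, 'rvec': array([ 2.25259566, -0.02907691, -0.014693  ]), 'tvec': array([-0.57507667,  0.03955936,  1.23033595])}
top {'fovy': 47.76425031314746, 'cx': 318.4027843471494, 'cy': 197.42337226557225, 'rvec': array([ 2.21733471, -1.99672109,  0.21410422]), 'tvec': array([-0.09644469,  0.56566439,  1.39972399])}
```

View pics/side0.png

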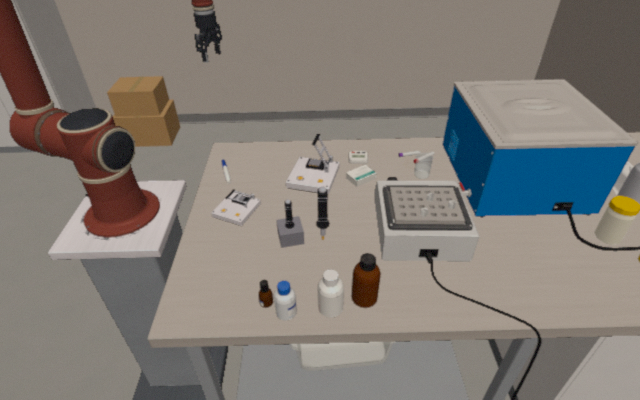

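View pics/top0.png

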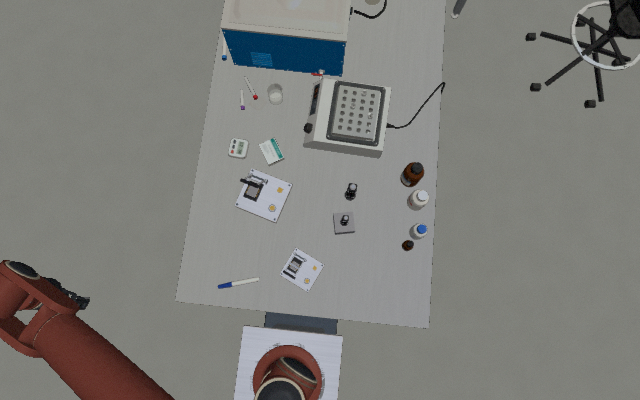

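```bash
python3 - <<'E'
from plant import *
import numpy as np
for n in ["block","pad_top","clamp_hinge","clamp_grip","holder","probe","probe_grip"]:
    for c in ("side","top"):
        for d in place_of(c,n): print(n,c,np.round(d["location"],4),round(d["confidence"],2))
E
```

```text
block side [ 5.717e-01  1.432e-01 -5.000e-04] 0.87
block side [ 0.3358 -0.0077  0.0015] 0.67
block top [ 0.5724  0.1466 -0.0037] 0.83
pad_top top [0.5327 0.1137 0.0296] 0.58
pad_top top [ 0.5024 -0.3678 -0.0027] 0.27
clamp_hinge side [0.6211 0.1701 0.0457] 0.95
clamp_hinge side [0.3826 0.0023 0.0362] 0.6
clamp_hinge top [0.6255 0.1669 0.0447] 0.85
clamp_hinge top [0.3787 0.0067 0.0346] 0.76
clamp_grip side [0.3235 0.0285 0.0337] 0.41
clamp_grip top [ 0.4571 -0.339   0.0029] 0.52
clamp_grip top [0.5805 0.1791 0.1262] 0.49
holder side [ 0.5063 -0.1253  0.0021] 0.75
holder top [ 0.5717  0.1455 -0.0051] 0.62
probe side [ 0.5944 -0.1395 -0.0013] 0.82
probe side [ 0.5081 -0.1257  0.006 ] 0.76
probe side [ 0.5041 -0.3696 -0.001 ] 0.63
probe top [ 0.5932 -0.1388 -0.0007] 0.49
probe top [ 0.5043 -0.1265  0.0061] 0.4
probe_grip side [ 0.5929 -0.1362  0.1273] 0.87
probe_grip side [ 0.5077 -0.1259  0.092 ] 0.65
probe_grip top [ 0.592  -0.1375  0.1261] 0.71
probe_grip top [0.5378 0.1129 0.0299] 0.45
probe_grip top [ 0.5047 -0.1287  0.0967] 0.42
```

The side view shows two blocks: the large one at (313,173) with its lever open, and the small one at (237,207) with its lever shut. It also shows two probes: one in the holder at (289,215) and a larger free-standing one at (323,208). I expect to use the large block and the probe in the holder, and I'll check both sizes in close crops first.

```bash
cat > h.py <<'E'
from plant import *
import numpy as np, cv2
def cam(c):
    m=camera_model(c); f=200/np.tan(np.radians(m["fovy"])/2)
    K=np.array([[f,0,m["cx"]],[0,f,m["cy"]],[0,0,1]]); R=cv2.Rodrigues(np.array(m["rvec"]))[0]
    return K,R,np.array(m["tvec"])
def ray(c,u,v,z):
    K,R,t=cam(c); d=R.T@np.linalg.inv(K)@np.array([u,v,1]); o=-R.T@t
    return o+d*(z-o[2])/d[2]
def proj(c,P):
    K,R,t=cam(c); p=K@(R@np.asarray(P,float).T+t[:,None]); return (p[:2]/p[2]).T
def rect(img,c,z,x0,x1,y0,y1,s):
    # rectified: world patch at height z; col -> -y, row -> -x ; s px per m
    P=np.array([[x1,y1,z],[x1,y0,z],[x0,y0,z],[x0,y1,z]]); p=proj(c,P).astype(np.float32)
    W=int((y1-y0)*s);H=int((x1-x0)*s)
    M=cv2.getPerspectiveTransform(p,np.float32([[0,0],[W,0],[W,H],[0,H]]))
    return cv2.warpPerspective(img,M,(W,H),flags=cv2.INTER_CUBIC)
E
python3 - <<'E'
from h import *
for c in("top","side"):
    f=grab_frame(c)[:,:,::-1]
    a=rect(f,c,0.028,0.45,0.70,0.02,0.27,2000); cv2.imwrite(f"pics/b_{c}.png",a)
    b=cv2.resize(f[185:330,220:420] if c=="side" else f[160:300,220:380],None,fx=4,fy=4,interpolation=cv2.INTER_CUBIC)
    cv2.imwrite(f"pics/crop_{c}.png",b)
    m=masks_of(c,"block")
    for d in m:
        p=d["pixels"]; ys,xs=np.nonzero(p); print(c,round(d["confidence"],2),xs.min(),xs.max(),ys.min(),ys.max())
E
```

```text
top 0.85 280 323 248 291
side 0.97 286 337 135 191
side 0.68 212 258 190 225
```

View pics/b_top.png

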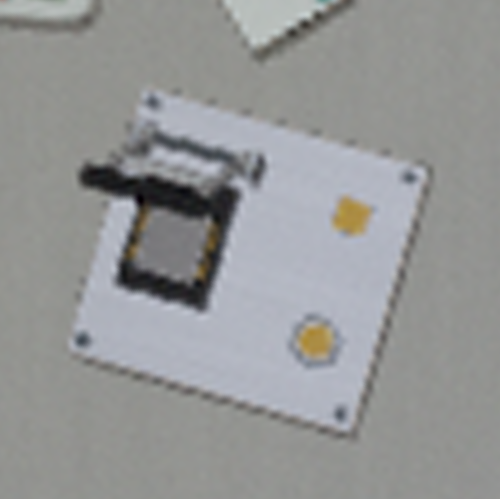

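View pics/b_side.png

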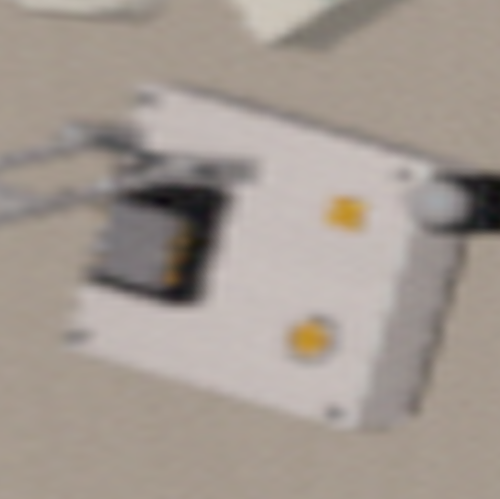

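View pics/crop_side.png

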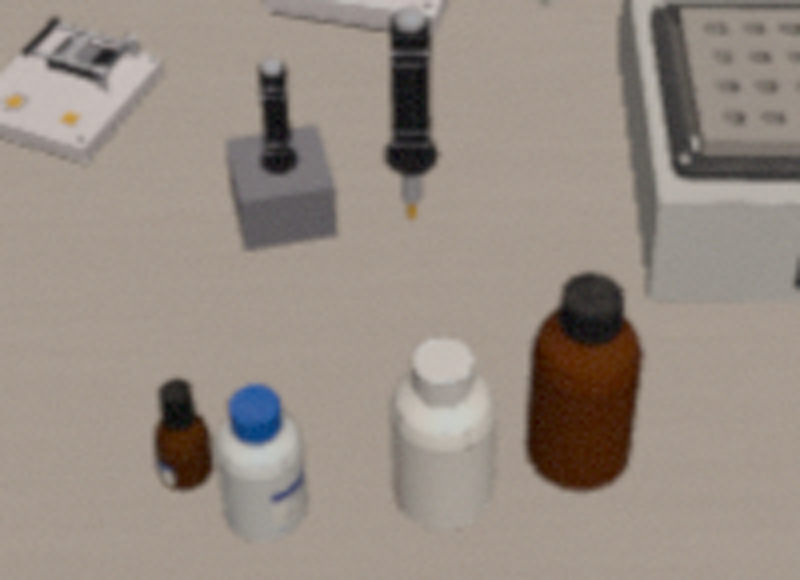

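View pics/crop_top.png

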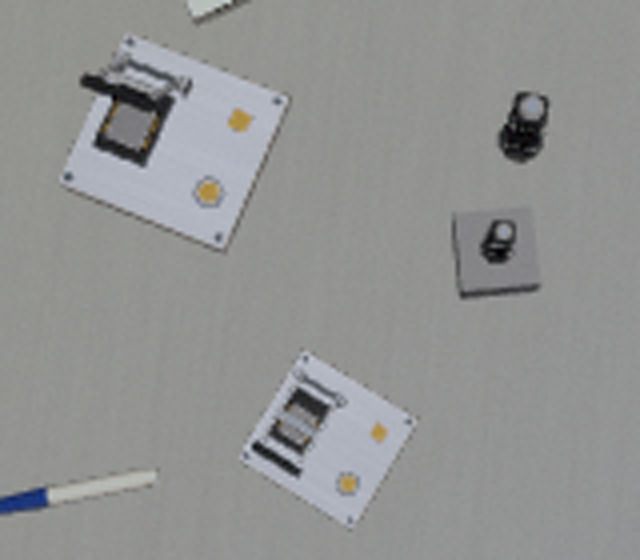

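The top rectified view gives the large block as about 147 x 140 mm, so it is the right one; the small block is about 70% of that. The holder probe at (289,215) is the smaller of the two probes. Next I fit the block pose and lever angle, and get the holder and probe yaw.

```bash
cat >> h.py <<'E'
def blk(P,c=(0.571,0.145),yaw=-0.279):
    P=np.atleast_2d(np.asarray(P,float)); s,k=np.sin(yaw),np.cos(yaw)
    return np.c_[c[0]+P[:,0]*k-P[:,1]*s, c[1]+P[:,0]*s+P[:,1]*k, P[:,2]]
def bar(a,y=0): return [0.042-0.09*np.cos(a),0.035+y,0.047+0.09*np.sin(a)]
E
python3 - <<'E'
from h import *
for c,(u0,u1,v0,v1) in {"top":(225,305,160,230),"side":(280,345,125,195)}.items():
    f=grab_frame(c)[:,:,::-1]; S=8
    im=cv2.resize(f[v0:v1,u0:u1],None,fx=S,fy=S,interpolation=cv2.INTER_CUBIC)
    pr=lambda P:[tuple(int(q) for q in (p-[u0,v0]+.5)*S) for p in proj(c,blk(P))]
    co=pr([[sx*.07,sy*.075,.028] for sx,sy in((1,1),(1,-1),(-1,-1),(-1,1))])
    cv2.polylines(im,[np.array(co)],True,(0,0,255),1)
    cv2.circle(im,pr([[-.03,-.045,.03]])[0],4,(0,255,0),-1)
    for a,col in((1.1,(0,0,255)),(1.25,(0,255,0)),(1.4,(255,0,0))):
        p=pr([bar(a,-.03),bar(a,.03)]); cv2.line(im,p[0],p[1],col,2)
    cv2.imwrite(f"pics/ov_{c}.png",im)
f=grab_frame("top")[:,:,::-1]
cv2.imwrite("pics/hold.png",rect(f,"top",.046,.44,.58,-.20,-.06,4000))
E
```

```text
(no output)
```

View pics/ov_top.png

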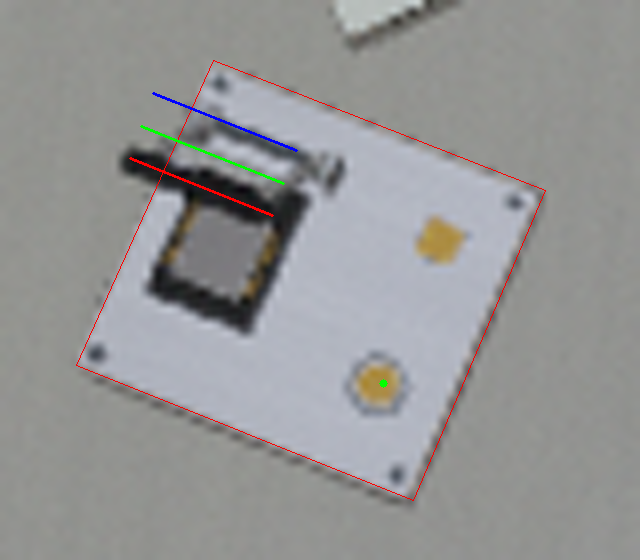

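View pics/ov_side.png

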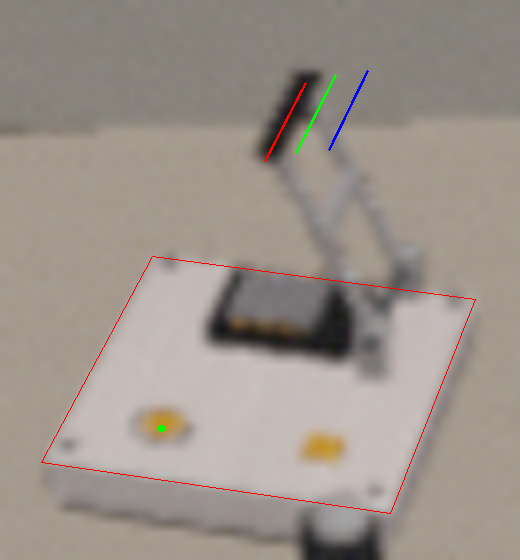

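View pics/hold.png

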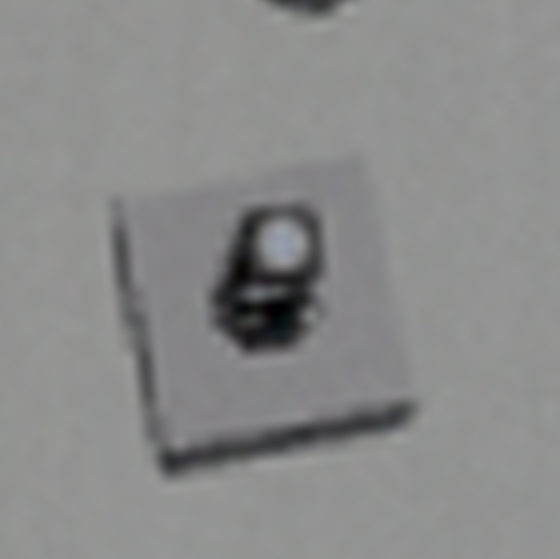

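The overlays put the lever at about 1.12 rad, with its bar at about (0.583, 0.178, 0.128). The pad is at about (0.530, 0.111), the block yaw is about -0.28 rad, and the holder is at (0.505, -0.126) with yaw about +0.17. I'll close the fingers and move to the +x side of the bar.

Call:
{"api": "drive_tool", "payload": {
  "fingers": 1,
  "series": [
    [[0.034,-0.035,0],[0,0,3.2]],
    [[0.068,-0.07,0],[0,0,3.2]],
    [[0.102,-0.105,0],[0,0,3.2]],
    [[0.136,-0.14,0],[0,0,3.2]],
    [[0.17,-0.175,0],[0,0,3.2]],
    [[0.204,-0.21,0],[0,0,3.2]],
    [[0.238,-0.245,0],[0,0,3.2]],
    [[0.272,-0.28,0],[0,0,3.2]]
  ]
}}

```text
time: 1.95
tool_pos: [0.4785, 0.3087, 0.2316]
tool_rot: [0.0, 0.139, 0.99, 0.0]
contact_force: [-0.0, -0.1, -0.9]
gripper_width: -0.001
```

Call:
{"api": "drive_tool", "payload": {
  "series": [
    [[0.034,-0.035,0],[0,0,0]],
    [[0.068,-0.07,0],[0,0,0]],
    [[0.102,-0.105,0],[0,0,0]],
    [[0.135,-0.14,0],[0,0,0]],
    [[0.135,-0.14,-0.04],[0,0,0]],
    [[0.135,-0.14,-0.08],[0,0,0]],
    [[0.135,-0.14,-0.108],[0,0,0]],
    [[0.135,-0.14,-0.108],[0,0,0]]
  ]
}}

```text
time: 2.75
tool_pos: [0.6087, 0.1694, 0.1173]
tool_rot: [-0.005, 0.139, 0.99, -0.002]
contact_force: [-0.4, 0.2, -0.7]
gripper_width: 0.001
```

```bash
python3 - <<'E'
from h import *
print(state()["tool_pos"],state()["contact_force"])
a=grab_frame("side")[100:200,260:380,::-1]; b=grab_frame("top")[150:250,210:330,::-1]
cv2.imwrite("pics/s1.png",cv2.resize(np.hstack([a,b]),None,fx=3.3,fy=3.3,interpolation=cv2.INTER_CUBIC))
E
```

```text
[0.60870044 0.16943019 0.11730087] [-0.44291701  0.2111083  -0.70219107]
```

View pics/s1.png

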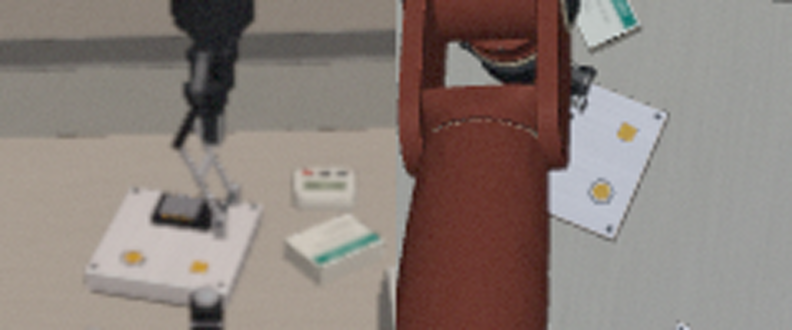

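Call:
{"api": "drive_tool", "payload": {
  "series": [
    [[-0.012,0.003,0],[0,0,0]],
    [[-0.018,0.005,-0.003],[0,0,0]],
    [[-0.023,0.007,-0.007],[0,0,0]],
    [[-0.029,0.008,-0.011],[0,0,0]],
    [[-0.034,0.01,-0.015],[0,0,0]],
    [[-0.042,0.012,-0.025],[0,0,0]],
    [[-0.048,0.014,-0.032],[0,0,0]],
    [[-0.048,0.014,-0.032],[0,0,0]]
  ]
}}

```text
time: 3.65
tool_pos: [0.5629, 0.1843, 0.0891]
tool_rot: [-0.001, 0.139, 0.99, -0.0]
contact_force: [0.8, 0.4, -0.6]
gripper_width: -0.001
```

```bash
python3 - <<'E'
from h import *
print(state()["tool_pos"],state()["contact_force"])
a=grab_frame("side")[100:200,260:380,::-1]; b=grab_frame("top")[150:250,210:330,::-1]
cv2.imwrite("pics/s2.png",cv2.resize(np.hstack([a,b]),None,fx=3.3,fy=3.3,interpolation=cv2.INTER_CUBIC))
E
```

```text
[0.5628963  0.18427842 0.08909928] [ 0.76443913  0.36264094 -0.56653659]
```

View pics/s2.png

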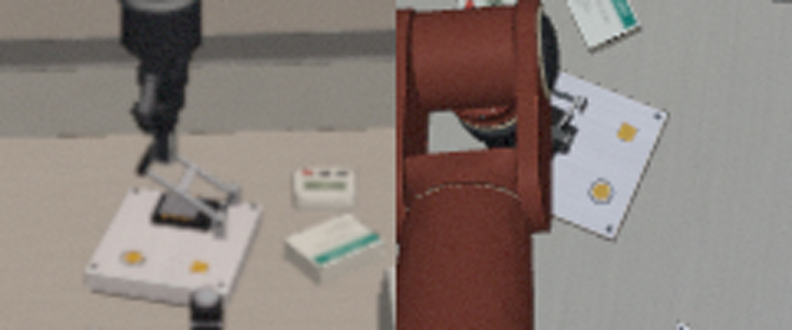

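Call:
{"api": "drive_tool", "payload": {
  "series": [
    [[0.004,-0.001,0],[0,0,0]],
    [[0.004,-0.001,0.026],[0,0,0]],
    [[-0.019,0.006,0.026],[0,0,0]],
    [[-0.019,0.006,0.026],[0,0,0]],
    [[-0.02,0.006,0.008],[0,0,0]],
    [[-0.024,0.007,-0.008],[0,0,0]],
    [[-0.027,0.008,-0.022],[0,0,0]],
    [[-0.028,0.008,-0.032],[0,0,0]]
  ]
}}

```text
time: 4.55
tool_pos: [0.5351, 0.192, 0.057]
tool_rot: [-0.001, 0.139, 0.99, -0.001]
contact_force: [-1.8, 0.4, 1.1]
gripper_width: -0.001
```

Call:
{"api": "drive_tool", "payload": {
  "series": [
    [[0,0,-0.002],[0,0,0]],
    [[0,0,-0.004],[0,0,0]],
    [[0,0,-0.005],[0,0,0]],
    [[0,0,-0.006],[0,0,0]],
    [[0,0,-0.006],[0,0,0]]
  ]
}}

```text
time: 5.05
tool_pos: [0.5368, 0.1923, 0.0538]
tool_rot: [0.001, 0.139, 0.99, 0.0]
contact_force: [-0.2, 0.2, -0.0]
gripper_width: -0.003
```

```bash
python3 - <<'E'
from h import *
print(state()["tool_pos"],state()["contact_force"])
a=grab_frame("side")[100:200,260:380,::-1]; b=grab_frame("top")[150:250,210:330,::-1]
cv2.imwrite("pics/s3.png",cv2.resize(np.hstack([a,b]),None,fx=3.3,fy=3.3,interpolation=cv2.INTER_CUBIC))
E
```

```text
[0.5368212  0.19234428 0.05382102] [-0.24714782  0.22668526 -0.00075538]
```

View pics/s3.png

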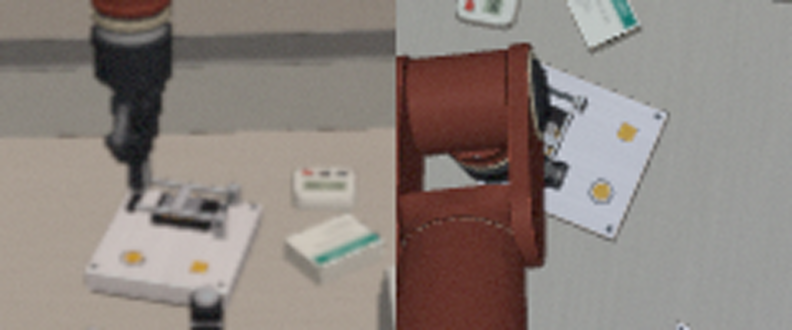

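Call:
{"api": "drive_tool", "payload": {
  "series": [
    [[0,0,-0.001],[0,0,0]],
    [[0,0,-0.002],[0,0,0]],
    [[0,0,-0.003],[0,0,0]],
    [[0,0,-0.003],[0,0,0]]
  ]
}}

```text
time: 5.55
tool_pos: [0.5368, 0.1924, 0.0521]
tool_rot: [0.0, 0.139, 0.99, 0.0]
contact_force: [-4.8, -0.6, 9.5]
gripper_width: -0.003
```

Contact force of 9.5 N at bar-top height (0.052 m) means the lever is at its stop. I'll lift, open the fingers and go over the probe.

Call:
{"api": "drive_tool", "payload": {
  "series": [
    [[0,0,0.04],[0,0,0]],
    [[0,0,0.09],[0,0,5]],
    [[0,0,0.14],[0,0,10]],
    [[0,0,0.17],[0,0,15]],
    [[-0.005,-0.045,0.17],[0,0,20]],
    [[-0.01,-0.09,0.17],[0,0,26]],
    [[-0.015,-0.135,0.17],[0,0,26]],
    [[-0.02,-0.18,0.17],[0,0,26]]
  ]
}}

```text
time: 6.35
tool_pos: [0.5158, 0.0109, 0.2203]
tool_rot: [0.0, -0.088, 0.996, -0.0]
contact_force: [0.5, -0.5, -0.0]
gripper_width: 0.003
```

Call:
{"api": "drive_tool", "payload": {
  "fingers": -1,
  "series": [
    [[-0.004,-0.045,0],[0,0,0]],
    [[-0.008,-0.09,0],[0,0,0]],
    [[-0.01,-0.12,0],[0,0,0]],
    [[-0.01,-0.12,0],[0,0,0]],
    [[-0.01,-0.12,0],[0,0,0]]
  ]
}}

```text
time: 6.85
tool_pos: [0.5062, -0.108, 0.2201]
tool_rot: [-0.0, -0.087, 0.996, 0.0]
contact_force: [0.2, 0.2, 0.0]
gripper_width: 0.846
```

```bash
python3 - <<'E'
from h import *
s=state();print(s["tool_pos"],s["tool_rot"],s["contact_force"],s["gripper_width"])
a=grab_frame("side")[120:260,220:360,::-1]; b=grab_frame("top")[150:290,220:360,::-1]
cv2.imwrite("pics/s4.png",cv2.resize(np.hstack([a,b]),None,fx=2.8,fy=2.8,interpolation=cv2.INTER_CUBIC))
for c in("side","top"):
    for n in("clamp_grip","probe_grip","probe"):
        for d in place_of(c,n): print(c,n,np.round(d["location"],4),round(d["confidence"],2))
print(blk([bar(0)]))
E
```

```text
[ 0.50615424 -0.10801061  0.22009024] [-1.16534830e-04 -8.65610091e-02  9.96246495e-01  3.16551774e-04] [0.2015937  0.16708595 0.00744989] 0.8463187124451028
side clamp_grip [0.5329 0.1924 0.0488] 0.6
side clamp_grip [0.3243 0.0329 0.0335] 0.6
side probe_grip [ 0.5058 -0.1265  0.0934] 0.78
side probe_grip [ 0.5957 -0.1368  0.1238] 0.71
side probe_grip [ 7.285e-01  2.536e-01 -7.000e-04] 0.4
side probe_grip [ 0.5022 -0.3691 -0.0024] 0.35
side probe [ 0.5945 -0.1384 -0.0011] 0.9
side probe [ 0.5065 -0.1274  0.0078] 0.63
top clamp_grip [0.7294 0.2557 0.0008] 0.67
top clamp_grip [0.5355 0.1919 0.0459] 0.46
top clamp_grip [0.5339 0.1123 0.0257] 0.22
top probe_grip [ 0.5037 -0.1294  0.0943] 0.6
top probe [ 0.5015 -0.1265  0.0065] 0.64
top probe [ 5.720e-01  1.442e-01 -1.000e-04] 0.52
[[0.5344949  0.19186553 0.047     ]]
```

View pics/s4.png

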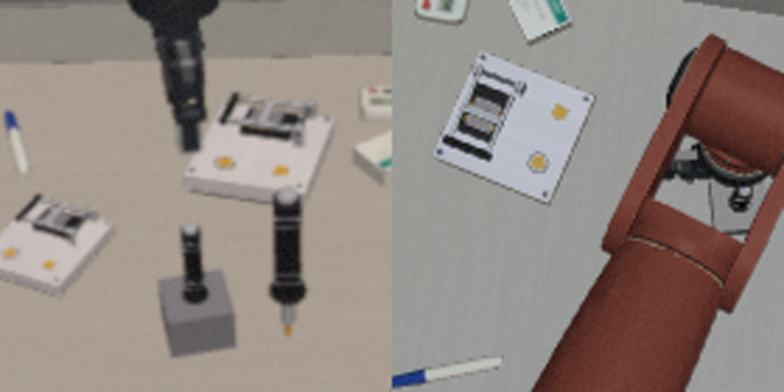

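The clamp is shut: both cameras put its bar at z of about 0.047. Fingers are now open above the probe, so I'll align and descend.

Call:
{"api": "drive_tool", "payload": {
  "series": [
    [[-0.001,-0.019,0],[0,0,0]],
    [[-0.001,-0.019,-0.01],[0,0,0]],
    [[-0.001,-0.019,-0.04],[0,0,0]],
    [[-0.001,-0.019,-0.07],[0,0,0]],
    [[-0.001,-0.019,-0.1],[0,0,0]],
    [[-0.001,-0.019,-0.125],[0,0,0]],
    [[-0.001,-0.019,-0.143],[0,0,0]],
    [[-0.001,-0.019,-0.143],[0,0,0]]
  ]
}}

```text
time: 8.05
tool_pos: [0.5026, -0.125, 0.0734]
tool_rot: [-0.003, -0.087, 0.996, 0.002]
contact_force: [0.1, -0.6, -0.1]
gripper_width: 1.0
```

```bash
python3 - <<'E'
from h import *
s=state();print(s["tool_pos"],s["contact_force"],s["gripper_width"])
a=grab_frame("side")[140:260,240:360,::-1]; b=grab_frame("top")[170:290,270:390,::-1]
cv2.imwrite("pics/s5.png",cv2.resize(np.hstack([a,b]),None,fx=3.3,fy=3.3,interpolation=cv2.INTER_CUBIC))
E
```

```text
[ 0.50262099 -0.12502968  0.07335276] [ 0.06071282 -0.56426189 -0.07421847] 0.9995407818545201
```

View pics/s5.png

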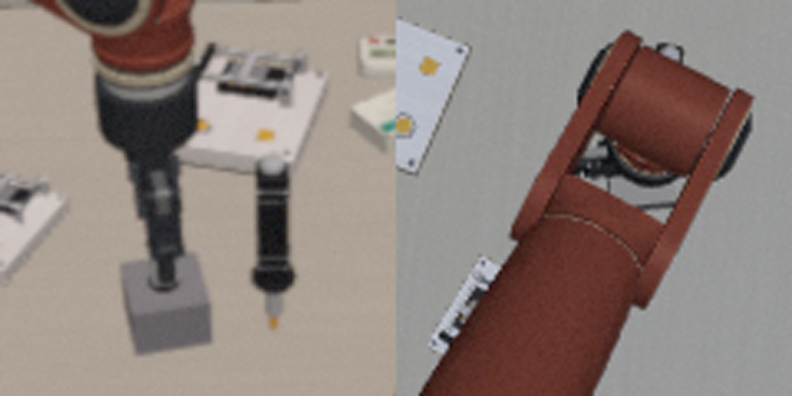

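Call:
{"api": "drive_tool", "payload": {
  "fingers": 1,
  "series": [
    [[0,0,0],[0,0,0]],
    [[0,0,0],[0,0,0]],
    [[0,0,0],[0,0,0]],
    [[0,0,0],[0,0,0]],
    [[0,0,0],[0,0,0]],
    [[0,0,0],[0,0,0]],
    [[0,0,0],[0,0,0]],
    [[0,0,0],[0,0,0]]
  ]
}}

```text
time: 8.95
tool_pos: [0.5058, -0.1269, 0.0779]
tool_rot: [0.0, -0.087, 0.996, -0.0]
contact_force: [-0.4, 0.7, 4.2]
gripper_width: 0.21
```

Opening is 0.21, which matches the 18 mm handle. Lifting straight up.

Call:
{"api": "drive_tool", "payload": {
  "series": [
    [[0,0,0.01],[0,0,0]],
    [[0,0,0.03],[0,0,0]],
    [[0,0,0.05],[0,0,0]],
    [[0,0,0.075],[0,0,0]],
    [[0,0,0.1],[0,0,0]],
    [[0,0,0.12],[0,0,0]],
    [[0,0,0.12],[0,0,0]],
    [[0,0,0.12],[0,0,0]]
  ]
}}

```text
time: 9.75
tool_pos: [0.5051, -0.1266, 0.1969]
tool_rot: [-0.0, -0.087, 0.996, 0.0]
contact_force: [0.2, 0.5, -1.0]
gripper_width: 0.208
```

```bash
python3 - <<'E'
from h import *
s=state();print(s["tool_pos"],s["contact_force"],s["gripper_width"])
a=grab_frame("side")[120:260,240:360,::-1]; b=grab_frame("top")[170:310,270:390,::-1]
cv2.imwrite("pics/s6.png",cv2.resize(np.hstack([a,b]),None,fx=3.3,fy=3.3,interpolation=cv2.INTER_CUBIC))
for c in("side","top"):
    for n in("probe_point","probe_foot","probe","pad_top"):
        for d in place_of(c,n): print(c,n,np.round(d["location"],4),round(d["confidence"],2))
E
```

```text
[ 0.50507758 -0.12660199  0.19687196] [ 0.22438888  0.51026306 -0.9618638 ] 0.20784872437386792
side probe_point [ 5.051e-01 -1.238e-01  1.000e-04] 0.75
side probe_point [0.5322 0.1917 0.0508] 0.63
side probe_foot [ 0.5943 -0.1382  0.0578] 0.62
side probe_foot [ 0.5077 -0.1283  0.1645] 0.54
side probe_foot [ 0.4558 -0.3372  0.0014] 0.5
side probe [ 0.5924 -0.1355  0.0023] 0.69
side probe [ 0.5061 -0.1265  0.1266] 0.62
top pad_top [0.5324 0.1129 0.0273] 0.36
```

View pics/s6.png

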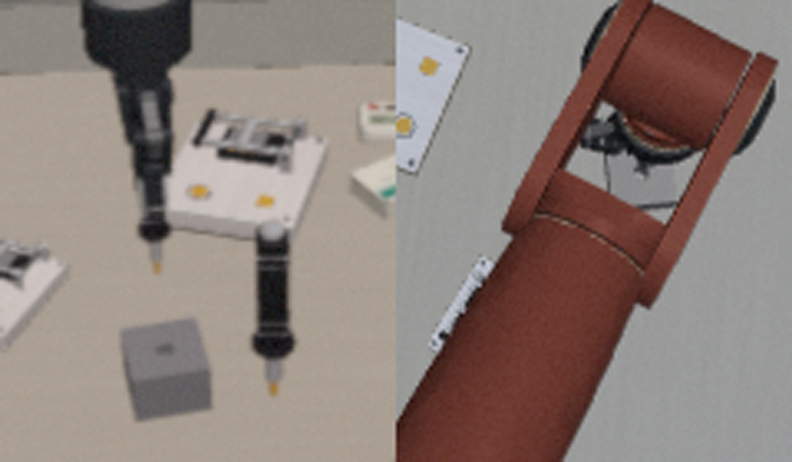

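```bash
cat > m.py <<'E'
from h import *
def gold(c,P,r=9):
    f=grab_frame(c); u,v=proj(c,[P])[0]; u0,v0=int(u)-r,int(v)-r
    p=f[v0:v0+2*r,u0:u0+2*r].astype(float); w=np.clip(p[:,:,0]-p[:,:,2]-50,0,None)
    ys,xs=np.mgrid[0:2*r,0:2*r]; return (xs*w).sum()/w.sum()+u0,(ys*w).sum()/w.sum()+v0
E
python3 - <<'E'
from m import *
for c in("side","top"):
    q=gold(c,[.531,.112,.03]); print(c,q,ray(c,*q,.03))
q=gold("side",[.505,-.127,.135],6); print("tip",q,ray("side",*q,.131), proj("side",[[.505,-.127,.131]]))
E
```

```text
side (np.float64(299.9250720461095), np.float64(177.4956772334294)) [0.53051011 0.11289913 0.03      ]
top (np.float64(271.6734693877551), np.float64(207.47755102040816)) [0.52916419 0.11246314 0.03      ]
tip (np.float64(287.2857142857143), np.float64(200.68367346938774)) [ 0.50554421 -0.12527531  0.131     ] [[287.04793752 201.11731523]]
```

Two cameras agree on the pad: (0.530, 0.1127). The tip sits under the TCP. Now over the pad.

Call:
{"api": "drive_tool", "payload": {
  "series": [
    [[0.004,0.04,0],[0,0,0]],
    [[0.008,0.08,0],[0,0,0]],
    [[0.013,0.12,0],[0,0,0]],
    [[0.017,0.16,0],[0,0,0]],
    [[0.021,0.2,-0.02],[0,0,0]],
    [[0.025,0.239,-0.045],[0,0,0]],
    [[0.025,0.239,-0.075],[0,0,0]],
    [[0.025,0.239,-0.08],[0,0,0]]
  ]
}}

```text
time: 11.2
tool_pos: [0.5274, 0.1132, 0.1131]
tool_rot: [-0.004, -0.088, 0.996, -0.0]
contact_force: [0.1, 0.3, -1.5]
gripper_width: 0.202
```

Call:
{"api": "drive_tool", "payload": {
  "series": [
    [[0,0,0],[0,0,0]],
    [[0,0,0],[0,0,0]],
    [[0,0,0],[0,0,0]]
  ]
}}

```text
time: 11.5
tool_pos: [0.5318, 0.1117, 0.1195]
tool_rot: [0.002, -0.087, 0.996, -0.0]
contact_force: [1.1, 0.3, -0.5]
gripper_width: 0.202
```

```bash
python3 - <<'E'
from m import *
s=state();print(s["tool_pos"],s["contact_force"],s["gripper_width"])
a=grab_frame("side")[120:200,260:360,::-1]; b=grab_frame("top")[160:240,225:325,::-1]
cv2.imwrite("pics/s7.png",cv2.resize(np.hstack([a,b]),None,fx=4,fy=4,interpolation=cv2.INTER_CUBIC))
t=s["tool_pos"]; print(proj("side",[[t[0],t[1],t[2]-.072],[.53,.1127,.03]]))
E
```

```text
[0.53177531 0.11165198 0.11948107] [ 1.11466451  0.2528832  -0.47304307] 0.2023438952182286
[[300.08118822 173.19615   ]
 [299.76275553 177.5370606 ]]
```

View pics/s7.png

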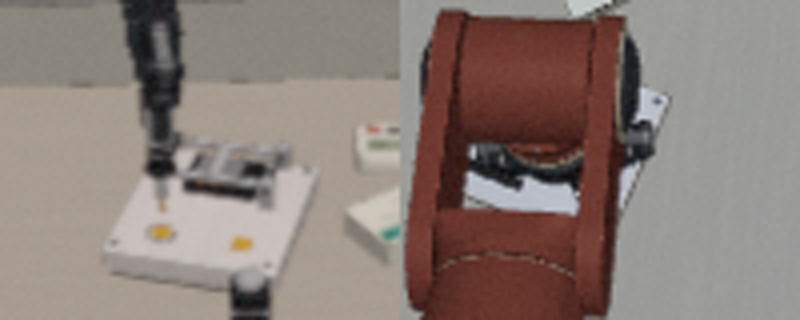

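Call:
{"api": "drive_tool", "payload": {
  "series": [
    [[0,0,-0.002],[0,0,0]],
    [[0,0,-0.005],[0,0,0]],
    [[0,0,-0.008],[0,0,0]],
    [[0,0,-0.011],[0,0,0]],
    [[0,0,-0.013],[0,0,0]],
    [[0,0,-0.014],[0,0,0]],
    [[0,0,-0.014],[0,0,0]],
    [[0,0,-0.014],[0,0,0]]
  ]
}}

```text
time: 12.4
tool_pos: [0.5304, 0.1123, 0.1033]
tool_rot: [0.0, -0.087, 0.996, -0.0]
contact_force: [-0.4, 0.2, -0.5]
gripper_width: 0.205
```

```bash
python3 - <<'E'
from h import *
for i in range(3):
    s=state();print(s["tool_pos"],s["contact_force"]); grab_frame("side")
E
```

```text
[0.53041873 0.11230245 0.10334897] [-0.41585062  0.24218937 -0.48770146]
[0.53044623 0.11231678 0.1034455 ] [-0.2333582   0.09656665 -1.31359184]
[0.53047527 0.11232134 0.10348875] [ 0.94174899  0.27209794 -0.35204631]
```

Tip should now be just above the pad. I'll press down gradually.

Call:
{"api": "drive_tool", "payload": {
  "series": [
    [[0,0,-0.001],[0,0,0]],
    [[0,0,-0.002],[0,0,0]],
    [[0,0,-0.003],[0,0,0]],
    [[0,0,-0.003],[0,0,0]],
    [[0,0,-0.003],[0,0,0]]
  ]
}}

```text
time: 13.05
tool_pos: [0.5305, 0.1123, 0.1005]
tool_rot: [0.0, -0.087, 0.996, -0.0]
contact_force: [0.1, -0.8, 1.0]
gripper_width: 0.203
```

Call:
{"api": "drive_tool", "payload": {
  "series": [
    [[0,0,-0.001],[0,0,0]],
    [[0,0,-0.002],[0,0,0]],
    [[0,0,-0.003],[0,0,0]],
    [[0,0,-0.003],[0,0,0]],
    [[0,0,-0.003],[0,0,0]]
  ]
}}

```text
time: 13.55
tool_pos: [0.5305, 0.1123, 0.0975]
tool_rot: [0.0, -0.087, 0.996, -0.0]
contact_force: [-0.1, 0.9, 1.7]
gripper_width: 0.207
```

```bash
python3 - <<'E'
from m import *
F=[];
for i in range(6):
    s=state();F.append(s["contact_force"]); f=grab_frame("side")
print(s["tool_pos"],np.mean(F,0))
cv2.imwrite("pics/s8.png",cv2.resize(f[130:190,270:345,::-1],None,fx=8,fy=8,interpolation=cv2.INTER_CUBIC))
t=s["tool_pos"]; print(proj("side",[[t[0],t[1],t[2]-.032],[.53,.1127,.03]]))
E
```

```text
[0.53048132 0.11228474 0.09742496] [0.48531354 0.50643419 1.94436948]
[[299.41600996 168.36746603]
 [299.76275553 177.5370606 ]]
```

View pics/s8.png

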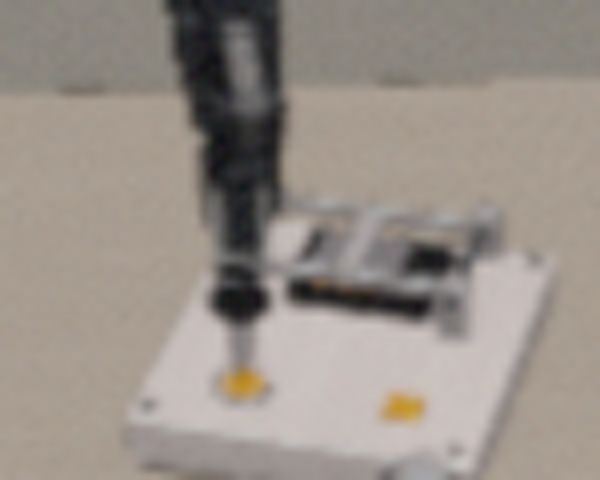

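The corrected force is 1.94 N plus about 0.9 N of probe weight, roughly 2.85 N, which means about 4.6 mm pushed in. The geometry also gives 4.6 mm. The tip is on the pad and the probe is upright, so I'm handing in.

```bash
python3 - <<'E'
from plant import *
print(job_done())
s=state(); print(s["time"],s["tool_pos"],s["contact_force"])
E
```

```text
the job is handed in; nothing more can be done
None
the job is handed in; nothing more can be done
```

I shut the clamp lever, then lifted the smaller probe from its holder. I set its tip on the ringed round pad of the 140 x 150 mm block and handed the job in while still holding it there, at about 14 s.

- **Clamp:** I pushed the lever down until it met its stop at 9.5 N. Afterwards both cameras put the grip bar at 46–49 mm above the bench, against 47 mm when shut.
- **Tip position:** the TCP stood within about 1 mm of the pad centre I measured with two cameras. An earlier check in the air had the tip under the TCP to within about 2 mm.
- **Press:** the averaged wrist force, corrected for the probe's weight, was about 2.9 N. That means the tip is pushed in about 4.6 mm, and the geometry gives the same figure.
- **Grip and upright:** the gripper opening of 0.21 matches the 18 mm handle, and the tool was vertical.
- **Bystanders:** my paths stayed clear of the bottles, timer and slide box, but I did not re-measure their positions at the end.

None of the checks I made failed. The networks sometimes reported other objects under these names, including the small block and the larger probe; I ruled those out by size and position.

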